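Refit the upper burr carrier of a coffee grinder without crossing its thread

TASK

The coffee grinder has just been cleaned: screw its upper burr carrier back in. Set it level into the grinder's throat with the bar handle in line with the spout, press it lightly down on its springs and turn it anticlockwise until you feel it drop into the thread, then still pressing turn it clockwise until the flange sits fully home on the rim. Never force it forward before it has dropped or press or tighten hard, let go of it, and leave the cup, hopper, brush and scale as they are.

Things in the scene. Friction and masses are not known exactly. Their poses are not given: they have to be found in the camera images.
- grinder: compact cream coffee grinder, hopper off, heavy, does not move; 235 x 130 x 180 mm. Origin on the bench straight below the axis of its round throat; z up; chute and spout stick out along its -x. The throat opens upward in a grey knurled metal ring 110 mm wide, which does not turn.
- mouth (a point): centre of the throat's flat rim, 180 mm above the bench; axes as the grinder's. The mouth is 82 mm wide; from 4 mm below the rim the threads narrow it to 72 mm.
- thread_top (a point): throat's axis at the tops of the thread starts, 4 mm below the rim (axes as the grinder's, they do not show the starts). Right-hand thread, four starts 90 degrees apart, blunt, 2 mm thick, falling 5 mm per quarter turn. Where they lie is unknown: with the bar in line with the spout every lug lies 0.35 to 1.05 rad clockwise of a start and drops 0.45 to 1.2 rad anticlockwise.
- spring_top (a point): throat's axis, 8 mm below the rim, where the three springs first meet the carrier's foot; they push up with 5 N there (more than its weight) and 0.8 N per mm below, about 12 N with the carrier home. Not pressed, it floats 2 mm too high to touch the threads.
- spout (a point): lower end of the dark spout at the grinder's front, 88 mm from the throat's axis, 99 mm above the bench; axes as the grinder's.
- carrier: upper burr carrier, loose, upright on the bench, about 0.35 kg, 52 mm high. Origin at the centre of its foot, z up, bar handle along its x. Skirt 66 mm wide at the foot, 69 mm above 5 mm; knurled brass flange 96 mm wide from 17.2 to 22 mm above the foot. Home, the flange lies on the rim: foot 17.2 mm below point mouth.
- bar_mid (a point): middle of the carrier's steel bridge bar, 44 mm above the foot, axes as the carrier's. The bar is 84 mm long (x), 12 mm thick (y), 16 mm high, 14 mm clear of the flange: pinch it here from above.
- bar_end (a point): middle of one end of the bar, 42 mm along the carrier's x from its axis, 44 mm above the foot; axes as the carrier's.
- lug_level (a point): carrier's axis, 6 mm above the foot, at the undersides of its four lugs (on its x and y axes, 8 mm wide, 2 mm thick, 79 mm over the tips). Pressed on the threads it lies 1 to 3.5 mm below point thread_top, rises to it as the carrier is turned back, falls 5 mm at the drop, and is 7.2 mm below it when home, tight 1.0 to 1.2 rad clockwise of the drop, where the turning torque jumps.
- cup: small glass cup, 58 mm wide, 62 mm high, on the grinder's base below the spout; origin under its centre.
- hopper: clear bean hopper with black rims, standing upside down on the bench, 128 mm wide, 133 mm high; origin under its centre.
- brush: cleaning brush lying on the bench, 170 mm long along its x.
- scale: kitchen scale, 190 x 145 x 36 mm; origin under its centre.
Not all that is in view belongs to the job. What is meant by the carrier is not black or blue, and is the smaller of those in its own colour.

How it is judged:
On the way, in this order (a step that is already met when the one before it is completed fails the run):
1. the carrier is in the throat, above the thread, with its bar in line with the spout (within 0.2 rad, either way round) (horizontal distance between carrier and mouth below 0.004 m and z of carrier in the frame of grinder between 0.1662 and 0.1735 m and angle between carrier's own z axis and vertical below 0.06 rad and angle between the x axis of carrier and the x axis of grinder, either way round below 0.2 rad), for 0.1 s.
2. turned anticlockwise off the spout line (by more than 0.15 rad) it has dropped into the thread (foot at least 4.3 mm below the level of the thread starts) (horizontal distance between carrier and mouth below 0.004 m and z of carrier in the frame of grinder below 0.1657 m and angle between carrier's own z axis and vertical below 0.06 rad and ((x of bar_end in the frame of grinder above 0 m and y of bar_end in the frame of grinder above 0.0062764 m) or (x of bar_end in the frame of grinder below -0 m and y of bar_end in the frame of grinder below -0.0062764 m))), for 0.1 s.
At the end, for the whole second after the job is handed in: The carrier stays in the throat after release: within 4 mm of the throat's axis, level within 0.02 rad, at rest, its flange on the rim (gap under 0.5 mm) (horizontal distance between carrier and mouth below 0.004 m and z of carrier in the frame of grinder below 0.1633 m and angle between carrier's own z axis and vertical below 0.02 rad and linear speed of carrier below 0.01 m/s); the robot touches nothing.
It fails at once if the carrier is turned clockwise past the spout line by more than 0.4 rad while it still rides on top of the thread (horizontal distance between carrier and mouth below 0.004 m and z of carrier in the frame of grinder between 0.1658 and 0.171 m and ((x of bar_end in the frame of grinder above 0.012 m and y of bar_end in the frame of grinder below -0.0163556 m) or (x of bar_end in the frame of grinder below -0.012 m and y of bar_end in the frame of grinder above 0.0163556 m))).
It fails at once if carrier and grinder pressed or tightened against each other with more than 50 N (contact force between carrier and grinder above 50 N).
It fails at once if the cup, hopper, brush or scale moved more than 15 mm (distance of any of cup, hopper, brush, scale from where it was at the start of the episode above 0.015 m).
It also fails if it takes over 67 s, if anything falls off the work surface, if the arm or the gripper's body presses on something with over 40 N, if the wrist force passes 120 N, or if a joint passes its speed limit or range.

ROBOT

A 7-joint arm with a two-finger parallel gripper is mounted at the origin on the work surface. World frame = base frame: x ahead of the robot, y to its left, z up, the work surface at z = 0. Lengths are in m, angles in rad, forces in N, time in s.
With the tool pointing down it reaches from about 0.35 to 0.9 m from the base axis. Payload 19.9 kg.
Tool frame: the origin (TCP) lies on the centre line of the jaws, within the pads' length; the fingertips stand 25 mm ahead of it and the grasp point (between the pads) lies 6 mm ahead of it; z points along the fingers, y is the line along which they close (so a half turn about z gives the same grasp; the last joint's range is limited). The gripper opens to 94 mm and grips with 3 to 60 N. Pads are 16 mm wide; open, the fingers measure 119 mm over their backs; the gripper's body (75 mm by 177 mm) begins 78 mm behind the grasp point.
Start: joints at [1.204, 0.417, -0.01, 1.614, 0.005, 1.111, -0.053], TCP at [0.2, -0.592, 0.23] pointing down, gripper open.
Joint ranges: [-2.81, 2.81], [-0.39, 2.02], [-1.27, 1.25], [0.06, 2.57], [-1.19, 4.33], [0.19, 2], [-2.82, 2.82]. Speed limits (rad/s): [1.89, 1.89, 2.39, 2.39, 3.01, 3.01, 3.01].

INTERFACE

Orientations are given as a rotation vector (axis times angle).
In Python, from plant import env, grab_frame gives the robot as it stands.
- The arm moves only by the shell command python3 -m crank 'ROWS' [FORCE]. ROWS is JSON, a list of rows, each a list of 7 numbers: the shift along the world's x, y, z in units of 40 mm (1.0 is 40 mm), then the turn, a rotation vector about the world's x, y, z in rad, then the finger opening in mm, from 0 to 94. In form: [[tx, ty, tz, ax, ay, az, grip], ...]. A call has 1 to 12 rows; each row is the pose to reach, as a shift and turn from the pose commanded when the call began; what a row does not reach only later rows make up. A row lasts 1/8 s, in which the tool goes at most 62.5 mm and 10.7 degrees, less where a joint would pass 70% of its speed; a pose out of reach is approached as far as the arm can. A call with a gripper value outside its range is refused whole. The fingers move at their own pace and stop on an object; FORCE is the grip in N (left out, the last holds). Time passes only in rows, so rows that repeat a pose let the fingers close. It gives the time, the measured TCP pose, the force, the opening and the grip force at its end, in the units of the state.
- env.sense(): the state, without advancing time (a new reading comes with each control period).
- grab_frame(name): name is "scene" or "top"; returns a dict with "img" (420x560x3 uint8, blue, green, red), "fx", "fy", "cx", "cy" (pixels), "R" (3x3) and "t" (3): a world point X has camera coordinates R X + t. Camera axes: x right, y down, z forward; pixel columns grow to the right and rows downward; lengths in m; the calibration is good to about 2 mm. A picture is of the moment at which its call begins. There is no depth.
- env.close_job(): hands the job in; it is judged then, once.
The state is a dict: "time_s": time; "joint_positions": joint angles; "qvel": joint speeds; "effort": joint torques, N m; "ee_pos": TCP position; "orientation": TCP orientation; "contact_force": force on the tool from outside, world axes, zero at the start; "torque": the same for the moment, N m; "opening": opening from 0.0 (shut) to 1.0 (fully open); "grasp_force": force on a finger pad.
Only numpy, scipy, OpenCV 4.12 (cv2) and the standard library are available. Lean on these libraries where they do the work, as an engineer would, in place of code of your own. Each camera call takes 0.05 s, during which the arm holds its last target. There are 200 camera calls.

## Working session

There is one attempt and no reset: what is moved stays moved. The work goes in short steps, Python scripts to look and compute and a shell command to move; the robot and the scene stay as the last step left them, time stands still between calls to the robot, and variables do not carry over. Pictures are saved under pics/ and viewed, at most 10 in all, crops included, and the job is handed in when it is done.

```bash
mkdir -p pics; ls
python3 - <<'E'
from plant import env, grab_frame
import cv2, pickle
for n in("scene","top"):
    f=grab_frame(n); cv2.imwrite(f"pics/{n}0.png",f["img"]); pickle.dump(f,open(f"{n}0.pkl","wb"))
    print(n,f["fx"],f["cx"],f["cy"],f["R"],f["t"])
s=env.sense(); print(s)
E
```

```text
pics
scene 444.6506620262812 271.2840948423978 203.81927209395198 [[ 0.71296729  0.70085723  0.02183541]
 [ 0.42442799 -0.40655524 -0.8090573 ]
 [-0.55815636  0.58609895 -0.58732401]] [-0.42768969 -0.08112618  1.43739882]
top 526.0838436096699 282.27597930434 202.8936027800085 [[ 0.00230976 -0.99996399  0.00816584]
 [-0.99798248 -0.00282314 -0.0634272 ]
 [ 0.06344796 -0.00800286 -0.99795306]] [0.03258702 0.52280618 1.80101822]
{'time_s': 0.1, 'joint_positions': array([ 1.20347032,  0.41792004, -0.01032805,  1.61409996,  0.00472759,
        1.11072922, -0.05297954]), 'qvel': array([-5.66480601e-04, -9.13325733e-04, -5.73172003e-04, -3.19959381e-03,
       -6.96026905e-05, -1.66813042e-03, -1.12308488e-03]), 'effort': array([ 1.32490964e-03, -8.52578473e+01,  6.39848113e-01, -4.26695681e+01,
       -4.89374483e-02,  1.63924304e-02,  4.88835519e-05]), 'ee_pos': array([ 0.19995368, -0.5918169 ,  0.22989003]), 'orientation': array([-3.09889601e+00, -5.09465870e-01,  4.45331377e-04]), 'contact_force': array([-0.21390569, -0.59421011, -0.13314561]), 'torque': array([ 0.02030554,  0.01186056, -0.02789863]), 'grasp_force': 0.0, 'opening': 1.0017513360317076}
```

View pics/scene0.png

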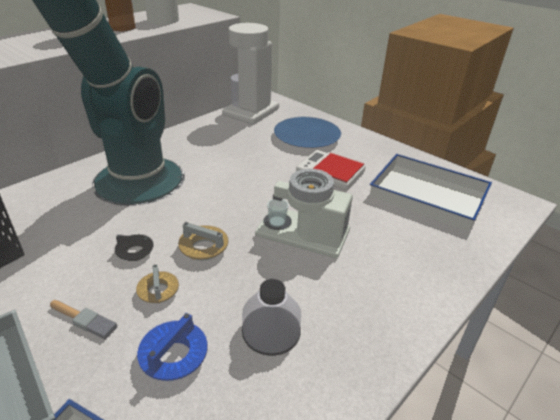

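View pics/top0.png

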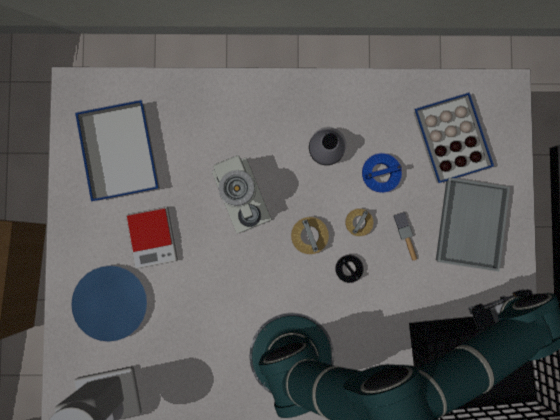

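Candidates for the carrier, as top-view pixels:
- large brass (311,235)
- small brass (360,221)
- blue (382,172)
- black (349,268)

By the description it's the small brass one, which sits at (157,287) in the scene view. The grinder throat is at about (237,187) in the top view, with the spout and cup toward (250,214).

```bash
cat > h.py <<'E'
import numpy as np, cv2, pickle
def ray(f,u,v):
    d=f["R"].T@np.array([(u-f["cx"])/f["fx"],(v-f["cy"])/f["fy"],1]); return -f["R"].T@f["t"],d
def plane(f,u,v,z):
    c,d=ray(f,u,v); return c+d*(z-c[2])/d[2]
def proj(f,X):
    p=f["R"]@np.array(X)+f["t"]; return f["fx"]*p[0]/p[2]+f["cx"],f["fy"]*p[1]/p[2]+f["cy"]
E
python3 - <<'E'
from h import *
t=pickle.load(open("top0.pkl","rb")); s=pickle.load(open("scene0.pkl","rb"))
for n,f in(("top",t),("scene",s)):
    hsv=cv2.cvtColor(f["img"],cv2.COLOR_BGR2HSV)
    m=cv2.inRange(hsv,(13,85,60),(32,255,255))
    for c in cv2.findContours(m,cv2.RETR_EXTERNAL,cv2.CHAIN_APPROX_NONE)[0]:
        if cv2.contourArea(c)>150:
            e=cv2.fitEllipse(cv2.convexHull(c)); P=plane(f,*e[0],.0205)
            print(n,"brass",np.round(e[0],1),np.round(e[1],1),P.round(4), e[1][0]/f["fx"]*(f["R"]@P+f["t"])[2])
def cr(f,x,y,w=100,h=75,k=4): return cv2.resize(f["img"][y:y+h,x:x+w],None,fx=k,fy=k,interpolation=cv2.INTER_CUBIC)
cv2.imwrite("pics/crop.png",np.vstack([np.hstack([cr(t,310,185),cr(s,108,250)]),np.hstack([cr(t,190,155),cr(s,260,160)])]))
E
```

```text
top brass [ 122.7 -142.9] [ 59.2 759.3] [1.7641 0.6094 0.0205] 0.21252408722059707
top brass [309.5 235.1] [36.4 36.8] [ 0.4118 -0.0599  0.0205] 0.12487359809851485
top brass [359.  222.1] [26.6 27.3] [ 0.4571 -0.2303  0.0205] 0.091475138926317
scene brass [ 64.2 308.3] [ 8.6 31. ] [ 0.3714 -0.4157  0.0205] 0.018760941365440237
scene brass [148.8 287.2] [22.5 28. ] [ 0.4464 -0.2494  0.0205] 0.05210722233514729
scene brass [159.8 286.6] [27.4 36.4] [ 0.4625 -0.2303  0.0205] 0.0637226741441539
scene brass [202.8 241.9] [31.8 48.6] [ 0.4073 -0.0602  0.0205] 0.08316975081851748
scene brass [458.1  92.3] [154.6 204. ] [0.3949 1.4338 0.0205] 0.7113343531478797
scene brass [119.7  11.7] [27.3 43.8] [-1.941   1.0614  0.0205] 0.19247281022354493
```

View pics/crop.png

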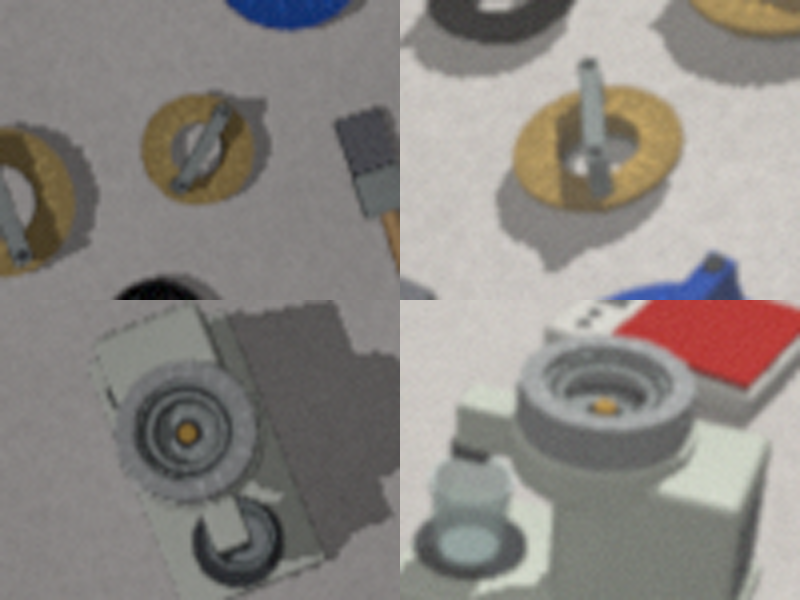

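The crop confirms a small brass flange (about 92 to 96 mm) with a grey bar. Bar ends are near (366,212) and (354.5,232) in the top view. The ring centre is near (237,187.5), and there is a brass spot on the axis. I'll measure these now.

Run:
```python
from h import *
t=pickle.load(open("top0.pkl","rb")); s=pickle.load(open("scene0.pkl","rb"))
def up(f,x,y,w,h,k=6): return cv2.resize(f["img"][y:y+h,x:x+w],None,fx=k,fy=k,interpolation=cv2.INTER_CUBIC)
def sub(f,x,y,w,h,lo,hi,k=6):
    m=cv2.inRange(cv2.cvtColor(up(f,x,y,w,h,k),cv2.COLOR_BGR2HSV),lo,hi)
    c=max(cv2.findContours(m,cv2.RETR_EXTERNAL,cv2.CHAIN_APPROX_NONE)[0],key=cv2.contourArea)
    e=cv2.fitEllipse(cv2.convexHull(c)); return (np.array(e[0])+.5)/k-.5+[x,y],np.array(e[1])/k
def tri(a,b):
    (c1,d1),(c2,d2)=a,b; A=np.c_[d1,-d2]; q=np.linalg.lstsq(A,c2-c1,rcond=None)[0]
    p,r=c1+q[0]*d1,c2+q[1]*d2; return (p+r)/2,np.linalg.norm(p-r)
B=((13,75,40),(32,255,255))
e1=sub(t,340,203,36,36,*B); e2=sub(s,133,267,50,40,*B); print("flange",e1,e2,plane(t,*e1[0],.021),plane(s,*e2[0],.0196),tri(ray(t,*e1[0]),ray(s,*e2[0])))
a=plane(t,366.2,211.5,.052);b=plane(t,354.5,231.5,.052);print("bar",a,b,(a+b)/2,np.linalg.norm(a-b),np.arctan2(*(a-b)[1::-1]))
S=((8,110,60),(32,255,255))
e1=sub(t,228,178,20,20,*S); e2=sub(s,302,178,20,18,*S); print("spot",e1,e2,tri(ray(t,*e1[0]),ray(s,*e2[0])))
g=cv2.cvtColor(up(t,205,155,64,64,8),cv2.COLOR_BGR2GRAY)
for r0,r1 in((80,110),(120,155)):
    c=cv2.HoughCircles(cv2.GaussianBlur(g,(9,9),0),cv2.HOUGH_GRADIENT,1,200,param1=60,param2=15,minRadius=r0,maxRadius=r1)
    if c is not None:
        u=(c[0,0]+.5)/8; u[:2]+=[204.5,154.5]; print("ring",u,plane(t,u[0],u[1],.18),u[2]*2/t["fx"]*(1.6-.0))
l=cv2.createLineSegmentDetector().detect(cv2.cvtColor(t["img"][150:245,205:280],cv2.COLOR_BGR2GRAY))[0][:,0]
for q in l:
    if np.hypot(q[2]-q[0],q[3]-q[1])>14:
        p,r=plane(t,q[0]+205,q[1]+150,.02),plane(t,q[2]+205,q[3]+150,.02); print("line",(q+[205,150,205,150]).round(1),p[:2].round(3),r[:2].round(3),np.arctan2(*(r-p)[1::-1]).round(3)%np.pi)
```

```text
flange (array([359.06920878, 221.99101893]), array([27.25208791, 27.93186696])) (array([156.92114512, 286.68892924]), array([29.829717  , 42.63038635])) [ 0.45730926 -0.23053639  0.021     ] [ 0.45731648 -0.23470362  0.0196    ] (array([ 0.45651437, -0.23248075,  0.01750543]), np.float64(0.0033067265796126325))
bar [ 0.49204896 -0.25019134  0.052     ] [ 0.4242912  -0.21007309  0.052     ] [ 0.45817008 -0.23013222  0.052     ] 0.07874381518431665 -0.5345782131393289
spot (array([236.36118698, 187.90466944]), array([4.70812225, 5.00604661])) (array([310.77742767, 186.3483448 ]), array([2.71097914, 4.64885426])) (array([0.56041279, 0.18087449, 0.15815699]), np.float64(0.0020668946448105076))
line [241.6 159.1 272.1 154.5] [0.674 0.175] [0.691 0.07 ] 1.724592653589793
line [225.4 171.8 240.6 169. ] [0.63  0.231] [0.64  0.179] 1.7575926535897932
line [234.5 157.3 214.3 165.5] [0.68 0.2 ] [0.652 0.269] 1.963
```

Run:
```python
from h import *
t=pickle.load(open("top0.pkl","rb")); s=pickle.load(open("scene0.pkl","rb"))
print("ring", plane(t,236.5,187.7,.18))
O=np.array([.5604,.1809])
for z in(.03,.06,.09):
    p=plane(t,249,215,z)[:2]-O; print("cup",z,p,np.hypot(*p),np.arctan2(-p[1],-p[0]))
g=cv2.cvtColor(t["img"][150:245,205:280],cv2.COLOR_BGR2GRAY)
g=cv2.createCLAHE(4,(4,4)).apply(cv2.resize(g,None,fx=4,fy=4,interpolation=cv2.INTER_CUBIC))
for q in cv2.createLineSegmentDetector().detect(g)[0][:,0]/4:
    if np.hypot(q[2]-q[0],q[3]-q[1])>9:
        p,r=plane(t,q[0]+205,q[1]+150,.05),plane(t,q[2]+205,q[3]+150,.05); print((q+[205,150,205,150]).round(1),np.arctan2(*(r-p)[1::-1]).round(3)%(np.pi/2))
# carrier bar from grey mask: angle check
k=6;im=cv2.resize(t["img"][203:239,342:378],None,fx=k,fy=k,interpolation=cv2.INTER_CUBIC)
c=cv2.createLineSegmentDetector().detect(cv2.cvtColor(im,cv2.COLOR_BGR2GRAY))[0][:,0]/k
for q in c:
    if np.hypot(q[2]-q[0],q[3]-q[1])>9:
        p,r=plane(t,q[0]+342,q[1]+203,.052),plane(t,q[2]+342,q[3]+203,.052); print("bar",(q+[342,203,342,203]).round(1),np.arctan2(*(r-p)[1::-1]).round(3)%np.pi-np.pi)
```

```text
ring [0.5598232  0.17940336 0.18      ]
cup 0.03 [-0.08037576 -0.03307758] 0.08691598606651676 0.3904121125221525
cup 0.06 [-0.08158592 -0.03473316] 0.08867161485824836 0.40248448008685267
cup 0.09 [-0.08279609 -0.03638874] 0.09043966402722005 0.41408646683517647
[251.5 213.8 248.  203.3] 0.33
[244.  169.8 237.6 156.1] 0.444
[236.  233.  248.5 228.2] 0.3637963267948965
[223.6 191.4 223.6 181.1] 0.005
[258.1 224.3 269.5 219.9] 0.3717963267948965
[274.  156.5 278.1 167.7] 0.3505926535897932
[251.9 173.1 247.8 162.9] 0.387
[221.7 176.5 229.5 170.9] 0.6317963267948966
```

Estimates:
- **Carrier:** (0.4575, -0.2315), bar yaw -0.534. The flange z and 84 mm bar length check out.
- **Mouth:** (0.560, 0.180).
- **Grinder yaw:** about 0.37. The cup direction (0.39 to 0.40) and the base edges agree, and the cup lies 87 to 90 mm out against 88 given.

I'll approach above the carrier.

```bash
python3 -m crank '[[6.44,9.01,-2.5,0,0,-0.86,94],[6.44,9.01,-2.5,0,0,-0.86,94],[6.44,9.01,-2.5,0,0,-0.86,94],[6.44,9.01,-2.5,0,0,-0.86,94],[6.44,9.01,-2.5,0,0,-0.86,94],[6.44,9.01,-2.5,0,0,-0.86,94],[6.44,9.01,-2.5,0,0,-0.86,94],[6.44,9.01,-2.5,0,0,-0.86,94],[6.44,9.01,-2.5,0,0,-0.86,94],[6.44,9.01,-2.5,0,0,-0.86,94],[6.44,9.01,-2.5,0,0,-0.86,94]]' 35
python3 - <<'E'
from plant import env, grab_frame
from h import *
f=grab_frame("scene");g=grab_frame("top")
cv2.imwrite("pics/app.png",np.hstack([cv2.resize(x[y:y+125,a:a+125],(400,400)) for x,a,y in((f["img"],95,210),(g["img"],300,160))]))
s=env.sense();R=cv2.Rodrigues(s["orientation"])[0];print(s["joint_positions"].round(2),np.arctan2(R[1,0],R[0,0]),R[:,2])
E
```

```text
time_s: 1.48
ee_pos: [0.4571, -0.2328, 0.1306]
orientation: [3.029, -0.832, 0.0]
contact_force: [0.2, -0.6, 0.4]
opening: 1.004
grasp_force: 0.0
[ 0.46  0.35 -0.05  1.98  0.03  0.82 -1.72] -0.5357100931491239 [ 1.88022740e-04 -1.78586368e-04 -9.99999966e-01]
```

View pics/app.png

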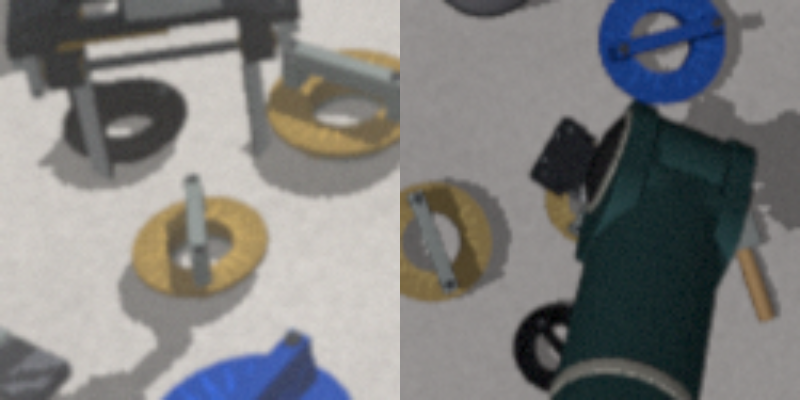

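The fingers straddle the small brass carrier's bar in the scene view, with the carrier at crop (200,245). I'll descend, close and check the grip.

```bash
python3 -m crank '[[0,0,-1,0,0,0,60],[0,0,-1.7,0,0,0,50],[0,0,-1.98,0,0,0,40],[0,0,-1.98,0,0,0,40],[0,0,-1.98,0,0,0,5],[0,0,-1.98,0,0,0,5],[0,0,-1.98,0,0,0,5],[0,0,-1.98,0,0,0,5],[0,0,-1.98,0,0,0,5]]' 35
```

```text
time_s: 2.7
ee_pos: [0.4577, -0.2318, 0.0513]
orientation: [3.03, -0.829, 0.0]
contact_force: [-0.0, 0.2, 3.4]
opening: 0.124
grasp_force: 35.0
```

```bash
python3 -m crank '[[0,0,1.5,0,0,0,5],[0,0,3,0,0,0,5],[0,0,4.5,0,0,0,5],[0.5,2,5.47,0,0,0.18,5],[0.85,3.5,5.47,0,0,0.35,5],[1.25,5,5.47,0,0,0.52,5],[1.6,6.5,5.47,0,0,0.7,5],[2,8,5.47,0,0,0.85,5],[2.35,9.4,5.47,0,0,0.904,5],[2.56,10.3,5.47,0,0,0.904,5],[2.56,10.3,5.47,0,0,0.904,5],[2.56,10.3,5.47,0,0,0.904,5]]'
python3 - <<'E'
from plant import env, grab_frame
from h import *
for n in("scene","top"):
    f=grab_frame(n); pickle.dump(f,open(n+"1.pkl","wb"))
    x,y=(245,110) if n=="scene" else (190,130)
    a=cv2.resize(f["img"][y:y+130,x:x+100],(400,520),interpolation=cv2.INTER_CUBIC); b=a if n=="scene" else np.hstack([b,a])
cv2.imwrite("pics/hover.png",b)
s=env.sense();R=cv2.Rodrigues(s["orientation"])[0];print(s["ee_pos"],s["joint_positions"].round(2),np.arctan2(R[1,0],R[0,0]),s["contact_force"],s["torque"])
E
```

```text
time_s: 4.2
ee_pos: [0.5598, 0.1799, 0.2694]
orientation: [3.088, 0.578, -0.002]
contact_force: [-1.0, -0.5, -3.0]
opening: 0.127
grasp_force: 35.0
[0.5600258  0.17904302 0.2698601 ] [-0.03  0.34 -0.42  1.65  0.15  1.18 -1.69] 0.3682458650898099 [-0.10204415 -0.65538839 -3.72209489] [ 0.0195135  -0.00666066  0.00806056]
```

View pics/hover.png

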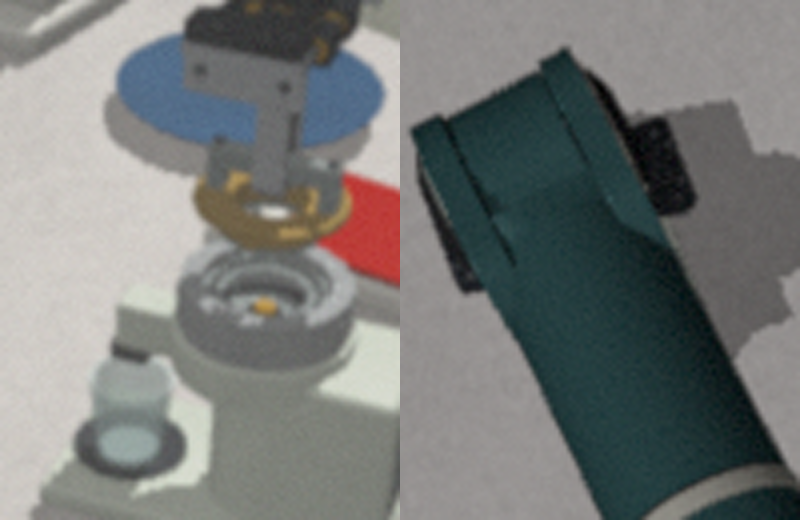

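The scene view shows the carrier held level above the throat, with the flange at about crop (273,205). The arm hides the top view. I'll compare flange and ring in that one view to cancel the calibration error.

Run:
```python
from h import *
s=pickle.load(open("scene1.pkl","rb")); s0=pickle.load(open("scene0.pkl","rb"))
k=6
def fit(f,x,y,w,h,lo,hi):
    m=cv2.inRange(cv2.cvtColor(cv2.resize(f["img"][y:y+h,x:x+w],None,fx=k,fy=k,interpolation=cv2.INTER_CUBIC),cv2.COLOR_BGR2HSV),lo,hi)
    m=cv2.morphologyEx(m,cv2.MORPH_OPEN,np.ones((7,7)))
    c=np.vstack([c for c in cv2.findContours(m,cv2.RETR_EXTERNAL,cv2.CHAIN_APPROX_NONE)[0] if cv2.contourArea(c)>150])
    b=np.array(cv2.boundingRect(c)); e=cv2.fitEllipse(cv2.convexHull(c))
    return (np.array(e[0])+.5)/k-.5+[x,y],np.array(e[1])/k,(b/k).round(1)+[x,y,0,0]
F=fit(s,290,150,45,24,(10,60,30),(35,255,255)); print("flange",F,plane(s,*F[0],.2379),"pred px",proj(s,(.560,.1795,.2379)))
# ring sides and rim: extents of predicted 110 mm circle vs grey/cream edges in row profile
th=np.linspace(0,2*np.pi,361)
for z in(.18,):
    p=np.array([proj(s0,(.56+.055*np.cos(a),.18+.055*np.sin(a),z)) for a in th]); print("pred ring ext",p.min(0),p.max(0))
    p=np.array([proj(s0,(.56+.041*np.cos(a),.18+.041*np.sin(a),z)) for a in th]); print("pred mouth ext",p.min(0),p.max(0))
im=cv2.cvtColor(s0["img"],cv2.COLOR_BGR2GRAY)
for v in(185,188,191,195): print(v,im[v,284:340])
for u in(308,311,314): print("col",u,im[164:205,u])
```

```text
flange (array([312.70449066, 160.81091563]), array([21.45058695, 39.17662557]), array([293.8, 152.7,  39. ,  19.5])) [0.56368939 0.17357775 0.2379    ] pred px (np.float64(313.1143803462004), np.float64(159.40855019664056))
pred ring ext [289.73636007 167.84584828] [333.31761641 191.49744897]
pred mouth ext [295.26627398 170.65431133] [327.74285964 188.27317296]
185 [205 203 208 202 185 135 101 109 126 147 158 163 168 166 163 161 157 149
 142 151 153 157 151 144 144 153 154 148 151 143 129 123 114 108  93  84
  89 119 144 142 124 140 159 169 175 169 167 163 142 118 117 122 126 127
 125 131]
188 [170 178 181 174 146 113 100 102 102 104 102 114 124 143 157 163 163 165
 165 167 169 166 154 137 130 128 126 126 124 116 113 133 155 157 152 151
 160 164 165 164 167 174 173 164 152 138 110  99 105 114 121 126 124 125
 124 120]
191 [123 121 123 124 130 122 107 103 101 103 101 101 100  99 101 103 107 112
 119 124 129 135 141 147 154 162 162 159 159 159 162 165 166 160 158 151
 147 141 139 126 116 109 104 100  97  99 105 101 118 159 188 196 192 185
 181 176]
195 [121 123 118 118 120 131 130 126 111 107 102 102  99 104 106  99 100 101
  97  99  99 102  96  99 102 101 101  99 100 101 101  96 102  97 101  98
 104 100  97  99  99 100  99  98  97  93 106 145 177 180 189 200 204 203
 207 205]
col 308 [176 202 205 204 192 173 167 141 114 107 105 106 122 124 111  98  93  79
  89 109 148 144 117 104 130 156 165 154 126 103 102 102  99 101 103  98
  99 101 111 123 126]
col 311 [212 214 212 206 194 172 163 142 110 108 107 109 121 122 110  99  96  83
  89 102 138 148 150 132 126 149 163 159 131 107  99  99 105 104 102  99
 100 100 112 120 129]
col 314 [213 200 168 131 129 154 167 152 114 102 109 107 120 130 115 101  96  83
  84  96 115 129 127 110 113 142 163 162 137 114  99 101 101  99 102 103
 103 101 110 125 127]
```

Two views give a carrier→mouth shift of about (0.103, 0.410). I commanded (0.1023, 0.4112), so alignment is within about 1.5 mm. Next I'll lower gently and read forces.

```bash
python3 -m crank '[[0,0,-0.4,0,0,0,5],[0,0,-0.8,0,0,0,5],[0,0,-1.0,0,0,0,5],[0,0,-1.0,0,0,0,5]]'; python3 -m crank '[[0,0,-0.05,0,0,0,5],[0,0,-0.1,0,0,0,5],[0,0,-0.1,0,0,0,5]]';  python3 - <<'E'
from plant import env
s=env.sense();print(s["ee_pos"],s["contact_force"],s["torque"])
E
```

```text
time_s: 4.8
ee_pos: [0.5597, 0.1801, 0.2292]
orientation: [-3.088, -0.577, 0.002]
contact_force: [0.2, 0.1, -3.8]
opening: 0.122
grasp_force: 35.0
time_s: 5.18
ee_pos: [0.56, 0.1803, 0.2261]
orientation: [-3.088, -0.577, -0.0]
contact_force: [-0.1, -0.1, -2.4]
opening: 0.122
grasp_force: 35.0
[0.56003724 0.18031648 0.22606559] [-0.05217606 -0.07217656 -2.3521118 ] [ 0.02205912 -0.06988636  0.00619337]
```

```bash
for i in 1 2; do python3 -m crank '[[0,0,-0.025,0,0,0,5],[0,0,-0.05,0,0,0,5],[0,0,-0.05,0,0,0,5]]' | grep -E 'pos|contact';  python3 - <<'E'
from plant import env
print(env.sense()["torque"].round(3))
E
done
```

```text
ee_pos: [0.56, 0.1803, 0.224]
contact_force: [0.4, -0.7, -3.1]
[ 0.035  0.002 -0.019]
ee_pos: [0.5602, 0.1803, 0.2222]
contact_force: [-1.1, 1.0, 2.7]
[-0.088  0.199  0.042]
```

The springs met the foot at foot z≈0.171 (+5 N, as expected), so the carrier is centred. Now I'll press lightly to find the thread.

```bash
for i in 1 2 3; do python3 -m crank '[[0,0,-0.015,0,0,0,5],[0,0,-0.03,0,0,0,5],[0,0,-0.03,0,0,0,5]]' | grep -E 'pos|contact';  python3 - <<'E'
from plant import env
print(env.sense()["torque"].round(3))
E
done
```

```text
ee_pos: [0.5601, 0.1804, 0.2209]
contact_force: [0.1, -0.0, 3.4]
[-0.018  0.056  0.087]
ee_pos: [0.5601, 0.1803, 0.2197]
contact_force: [0.2, 0.2, 4.7]
[ 0.012 -0.067  0.001]
ee_pos: [0.5601, 0.1803, 0.2185]
contact_force: [0.5, 0.0, 5.2]
[ 0.    -0.024  0.06 ]
```

```bash
for i in 1 2; do python3 -m crank '[[0,0,-0.02,0,0,0,5],[0,0,-0.02,0,0,0,5]]' | grep -E 'pos|contact';  python3 - <<'E'
from plant import env
print(env.sense()["torque"].round(3))
E
done
```

```text
ee_pos: [0.5602, 0.1803, 0.2181]
contact_force: [-2.1, -2.3, 11.2]
[-0.272  0.435  0.049]
ee_pos: [0.5603, 0.1803, 0.218]
contact_force: [-6.9, -3.8, 20.8]
[-0.629  1.373  0.065]
```

Thread contact is at foot ≈0.1668, so the drop is expected about 1.0 to 1.15 rad anticlockwise. I'll ease off and turn, raising z with the thread slope.

```bash
cat > st.py <<'E'
from plant import env
import numpy as np, cv2
s=env.sense();R=cv2.Rodrigues(s["orientation"])[0]
print(round(s["time_s"],2),"pos",(s["ee_pos"]*1e3).round(1),"yaw",np.arctan2(R[1,0],R[0,0]).round(3),"tilt",R[:2,2].round(3),"F",s["contact_force"].round(1),"T",s["torque"].round(2),"grip",s["opening"].round(3))
E
python3 -m crank '[[0,0,0.015,0,0,0.05,5],[0,0,0.02,0,0,0.1,5],[0,0,0.02,0,0,0.1,5]]' >/dev/null; python3 st.py
python3 -m crank '[[0,0,0.008,0,0,0.1,5],[0,0,0.016,0,0,0.2,5],[0,0,0.016,0,0,0.2,5]]' >/dev/null; python3 st.py
```

```text
Traceback (most recent call last):
  File "st.py", line 4, in <module>
    print(round(s["time_s"],2),"pos",(s["ee_pos"]*1e3).round(1),"yaw",np.arctan2(R[1,0],R[0,0]).round(3),"tilt",R[:2,2].round(3),"F",s["contact_force"].round(1),"T",s["torque"].round(2),"grip",s["opening"].round(3))
                                                                                                                                                                                                 ^^^^^^^^^^^^^^^^^^
AttributeError: 'float' object has no attribute 'round'
Traceback (most recent call last):
  File "st.py", line 4, in <module>
    print(round(s["time_s"],2),"pos",(s["ee_pos"]*1e3).round(1),"yaw",np.arctan2(R[1,0],R[0,0]).round(3),"tilt",R[:2,2].round(3),"F",s["contact_force"].round(1),"T",s["torque"].round(2),"grip",s["opening"].round(3))
                                                                                                                                                                                                 ^^^^^^^^^^^^^^^^^^
AttributeError: 'float' object has no attribute 'round'
```

```bash
sed -i 's/,"grip".*$/)/' st.py; python3 st.py
python3 -m crank '[[0,0,0.006,0,0,0.1,5],[0,0,0.012,0,0,0.2,5],[0,0,0.012,0,0,0.2,5]]' >/dev/null; python3 st.py
```

```text
8.3 pos [560.6 180.6 219.1] yaw 0.671 tilt [0.001 0.001] F [-0.2  0.1 12.3] T [0.06 0.05 0.04]
8.68 pos [560.6 180.6 219.6] yaw 0.871 tilt [0.002 0.001] F [-0.2  0.3 13.6] T [ 0.08  0.14 -0.09]
```

```bash
python3 -m crank '[[0,0,0.006,0,0,0.1,5],[0,0,0.014,0,0,0.2,5],[0,0,0.014,0,0,0.2,5]]' >/dev/null; python3 st.py
python3 -m crank '[[0,0,0.006,0,0,0.08,5],[0,0,0.011,0,0,0.15,5],[0,0,0.011,0,0,0.15,5]]' >/dev/null; python3 st.py
```

```text
9.05 pos [560.6 180.7 220.3] yaw 1.071 tilt [0.002 0.001] F [-0.4  1.1 14.4] T [ 0.08  0.11 -0.16]
9.43 pos [560.7 180.7 220.7] yaw 1.221 tilt [0.002 0.001] F [-0.5  1.  12.7] T [ 0.05  0.08 -0.26]
```

```bash
for i in 1 2; do python3 -m crank '[[0,0,0.004,0,0,0.05,5],[0,0,0.006,0,0,0.1,5],[0,0,0.006,0,0,0.1,5]]' >/dev/null; python3 st.py; done
```

```text
9.8 pos [560.7 180.7 221. ] yaw 1.32 tilt [0.002 0.001] F [-1.3  0.3 14.6] T [ 0.01  0.03 -0.41]
10.18 pos [560.7 180.7 221.2] yaw 1.42 tilt [0.002 0.001] F [-0.7  0.1 14.5] T [ 0.04  0.13 -0.36]
```

```bash
for i in 1 2; do python3 -m crank '[[0,0,0,0,0,0.05,5],[0,0,0,0,0,0.08,5],[0,0,0,0,0,0.08,5]]' >/dev/null; python3 st.py; done
```

```text
10.55 pos [560.3 180.5 220.4] yaw 1.5 tilt [0.001 0.   ] F [1.8 1.3 4.1] T [ 0.25 -0.61  0.08]
10.93 pos [559.9 180.2 220.1] yaw 1.579 tilt [-0. -0.] F [-0.2 -0.   3.6] T [ 0.04 -0.02 -0.03]
```

The force fell to springs only near yaw 1.47, so the lug has passed the start. I'll press it down the drop.

```bash
python3 -m crank '[[0,0,-0.03,0,0,0,5],[0,0,-0.06,0,0,0,5],[0,0,-0.06,0,0,0,5]]' >/dev/null; python3 st.py; for i in 1 2; do python3 -m crank '[[0,0,-0.02,0,0,0,5],[0,0,-0.02,0,0,0,5]]' >/dev/null; python3 st.py; done
```

```text
11.3 pos [560.  180.3 217.8] yaw 1.579 tilt [-0. -0.] F [-0.7 -0.6  5. ] T [-0.05  0.16 -0.11]
11.55 pos [560.  180.3 217.1] yaw 1.579 tilt [-0. -0.] F [-0.6 -0.1  6.3] T [-0.07  0.24  0.01]
11.8 pos [560.1 180.3 216.9] yaw 1.579 tilt [ 0. -0.] F [-4.4 -3.4 15.8] T [-0.62  1.12 -0.05]
```

Seated on the thread below the start. Now clockwise, following the thread down.

```bash
for i in 1 2; do python3 -m crank '[[0,0,-0.005,0,0,-0.08,5],[0,0,-0.012,0,0,-0.15,5],[0,0,-0.012,0,0,-0.15,5]]' >/dev/null; python3 st.py; done
```

```text
12.18 pos [560.5 180.6 216.5] yaw 1.429 tilt [0.001 0.   ] F [-0.4  0.  11.8] T [-0.05  0.01  0.03]
12.55 pos [560.6 180.6 216. ] yaw 1.278 tilt [0.002 0.   ] F [-0.3 -0.4 11.5] T [-0.16 -0.05 -0.01]
```

```bash
for i in 1 2 3; do python3 -m crank '[[0,0,-0.008,0,0,-0.1,5],[0,0,-0.016,0,0,-0.2,5],[0,0,-0.016,0,0,-0.2,5]]' >/dev/null; python3 st.py; done
```

```text
12.93 pos [560.6 180.5 215.3] yaw 1.078 tilt [0.002 0.   ] F [-0.1  0.4 11.5] T [-0.07 -0.12 -0.15]
13.3 pos [560.6 180.6 214.7] yaw 0.878 tilt [0.002 0.   ] F [ 0.5 -0.3 10.5] T [-0.1  -0.07 -0.16]
13.68 pos [560.6 180.6 214.1] yaw 0.678 tilt [0.002 0.   ] F [-0.6 -0.4 11.3] T [-0.06 -0.1  -0.15]
```

```bash
for i in 1 2; do python3 -m crank '[[0,0,-0.004,0,0,-0.05,5],[0,0,-0.008,0,0,-0.1,5],[0,0,-0.008,0,0,-0.1,5]]' >/dev/null; python3 st.py; done
```

```text
14.05 pos [560.8 180.6 214.1] yaw 0.579 tilt [0.002 0.   ] F [ 0.8 -0.6 16.3] T [-0.2   0.08  0.24]
14.43 pos [560.9 180.7 214.1] yaw 0.479 tilt [0.003 0.001] F [-0.5 -0.4 17.5] T [-0.17  0.11  0.33]
```

The flange is on the rim (z stopped at 0.2141). I'll tighten gently until the torque jumps.

```bash
for i in 1 2 3; do python3 -m crank '[[0,0,0,0,0,-0.04,5],[0,0,0,0,0,-0.04,5]]' >/dev/null; python3 st.py; done
```

```text
14.68 pos [561.  180.7 214.1] yaw 0.439 tilt [0.003 0.001] F [ 0.5 -0.9 17.9] T [-0.14  0.02  0.36]
14.93 pos [561.  180.7 214.1] yaw 0.399 tilt [0.003 0.001] F [-0.1 -0.5 17.9] T [-0.09  0.02  0.36]
15.18 pos [561.  180.8 214.1] yaw 0.359 tilt [0.003 0.001] F [-0.6 -0.1 17.6] T [-0.14 -0.02  0.44]
```

```bash
for i in 1 2 3; do python3 -m crank '[[0,0,0,0,0,-0.03,5],[0,0,0,0,0,-0.03,5]]' >/dev/null; python3 st.py; done
```

```text
15.43 pos [561.  180.7 214.1] yaw 0.33 tilt [0.003 0.001] F [ 0.9 -0.5 18.1] T [-0.21 -0.12  0.55]
15.68 pos [561.1 180.7 214.1] yaw 0.3 tilt [0.003 0.001] F [ 1.1 -1.1 17.2] T [-0.24 -0.12  0.76]
15.93 pos [561.1 180.6 214.1] yaw 0.27 tilt [0.003 0.001] F [ 0.8 -0.6 17.1] T [-0.28 -0.13  0.77]
```

Torque doubled to 0.77 N m, so I'll stop there and ease off the press to see whether the thread holds it down.

```bash
for i in 1 2 3; do python3 -m crank '[[0,0,0.01,0,0,0,5],[0,0,0.01,0,0,0,5]]' >/dev/null; python3 st.py; done
```

```text
16.18 pos [561.  180.6 214.1] yaw 0.27 tilt [0.003 0.001] F [ 3.1 -1.1 12.8] T [-0.12 -0.65  0.84]
16.43 pos [561.  180.5 214.1] yaw 0.27 tilt [0.002 0.   ] F [5.2 1.2 7.3] T [ 0.02 -1.11  0.73]
16.68 pos [561.  180.5 214.2] yaw 0.27 tilt [0.002 0.001] F [6.4 1.4 2.7] T [ 0.2  -1.53  0.74]
```

At 2.7 N the force is below spring level and z hasn't moved, so the thread holds the carrier. I'll go to neutral, release, retreat and look.

```bash
python3 -m crank '[[0,0,0.012,0,0,0,5],[0,0,0.02,0,0,0,5]]' >/dev/null; python3 st.py
python3 -m crank '[[0,0,0,0,0,0,40],[0,0,0,0,0,0,40],[0,0,0,0,0,0,40],[0,0,0,0,0,0,40],[0,0,0.3,0,0,0,40],[0,0,1.2,0,0,0,40],[0,0,2.5,0,0,0,40],[-1.5,-1.5,2.5,0,0,0,40],[-3,-3,2.5,0,0,0,40],[-4.5,-4.5,2.5,0,0,0,40],[-4.5,-4.5,2.5,0,0,0,40]]'
python3 - <<'E'
from plant import env, grab_frame
from h import *
for n in("scene","top"):
    f=grab_frame(n); pickle.dump(f,open(n+"2.pkl","wb"))
    x,y=(250,140) if n=="scene" else (190,140)
    a=cv2.resize(f["img"][y:y+100,x:x+100],(400,400),interpolation=cv2.INTER_CUBIC); b=a if n=="scene" else np.hstack([b,a])
cv2.imwrite("pics/end.png",b)
E
```

```text
16.93 pos [560.9 180.4 214.3] yaw 0.27 tilt [0.002 0.001] F [11.3  2.9 -9.8] T [ 0.68 -2.54  0.76]
time_s: 18.3
ee_pos: [0.3818, 0.0024, 0.3155]
orientation: [-3.113, -0.422, -0.002]
contact_force: [0.2, -1.5, 1.2]
opening: 0.422
grasp_force: 0.0
```

View pics/end.png

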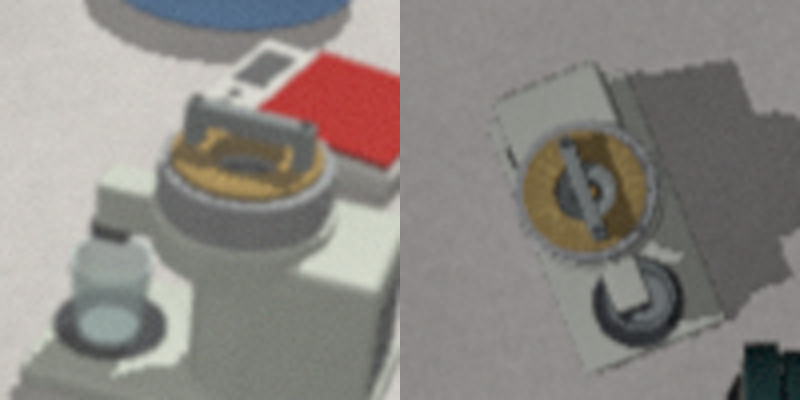

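The scene view shows the flange flush and level in the ring, with the bar at crop (190,105) to (315,135). The top view shows it concentric, with the bar from (570,143) to (602,235), close to the spout line. The upward pull before release lifted it only 0.2 mm, so the thread holds. Handing in.

```bash
python3 -c "
from plant import env
print(env.close_job())"
```

```text
the job is handed in; nothing more can be done
None
```

The burr carrier is screwed in and released: its flange is on the rim, level and held by the thread, and the job is handed in, though the hand-in call returned no verdict.

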